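# Stop the torque tester, sort its nuts and cups, reset the stop

### The job

First, before moving anything else, press the tester's red mushroom stop down until it latches. With it still latched, lay each loose castle nut flat, castellations up, in the tray bay beside the bolt of its size, and nest all the loose cups upright one inside another in the widest cup, largest first, leaving the other things on the bench alone. Only when all of that is done, turn the mushroom head clockwise to reset it so that it pops fully up, and leave it.

Things in the scene. Friction and masses are not known exactly. Their poses are not given: they have to be found in the camera images.
- stop (a joint): mushroom stop, m pressed down: 0 = fully up, 0.0085 = bottom. Sprung and latching: pushed straight down to the bottom (under 6 N) it clicks in and stays at about 0.0075 when let go; pressed less it springs up. It comes up when the head is turned clockwise past about 0.5 rad (0.9 is sure) and let go (a grip holds it down until opened).
- stop_knob (a joint): turn of the mushroom head, rad clockwise seen from above, 0 to 1.1; a weak spring brings it slowly back to 0 when let go.
- stop_top (a point): centre of the top of the mushroom head: red disc 40 mm across, 18 mm thick, on an 18 mm stem, on the fixed grey tester box (170 x 130 x 70 mm high). Head's underside 26 mm above the box when up, 18 mm when latched; below it a yellow collar 58 mm across, 8 mm high. A steel drive post, top 100 mm above the bench, stands about 90 mm beyond (+x) the head. z up.
- nut_s: the small castle nut, cadmium-plated, lying flat, castellations up: hexagon 24 mm across flats (28 mm across corners), 20 mm high, plain flats on all six sides over the full height for gripping. Origin: centre of the underside; z up; its x axis points square to a flat (flats every 60 deg). May be absent (None at the start).
- nut_m: the middle-sized castle nut, cadmium-plated, lying flat, castellations up: hexagon 34 mm across flats (39 mm across corners), 26 mm high, plain flats on all six sides over the full height for gripping. Origin: centre of the underside; z up; its x axis points square to a flat (flats every 60 deg). May be absent (None at the start).
- nut_l: the large castle nut, cadmium-plated, lying flat, castellations up: hexagon 46 mm across flats (53 mm across corners), 32 mm high, plain flats on all six sides over the full height for gripping. Origin: centre of the underside; z up; its x axis points square to a flat (flats every 60 deg). May be absent (None at the start).
- tray_s: tray of the small bolt: steel, fixed, 140 x 100 mm (x by y), walls 14 mm high and 4 thick, floor 4 mm thick. The small bolt (shank 12, head 23 mm across flats, top at 28 mm) is clipped in it at x = +42 mm, parallel to y. The rest is the bay for its nut, x -66 to +15 mm, bay centre (-25, 0) mm. Origin: centre of the underside; x away from robot, z up.
- tray_m: tray of the middle-sized bolt: steel, fixed, 140 x 100 mm (x by y), walls 14 mm high and 4 thick, floor 4 mm thick. The middle-sized bolt (shank 18, head 32 mm across flats, top at 38 mm) is clipped in it at x = +42 mm, parallel to y. The rest is the bay for its nut, x -66 to +15 mm, bay centre (-25, 0) mm. Origin: centre of the underside; x away from robot, z up.
- tray_l: tray of the large bolt: steel, fixed, 140 x 100 mm (x by y), walls 14 mm high and 4 thick, floor 4 mm thick. The large bolt (shank 26, head 44 mm across flats, top at 50 mm) is clipped in it at x = +42 mm, parallel to y. The rest is the bay for its nut, x -66 to +15 mm, bay centre (-25, 0) mm. Origin: centre of the underside; x away from robot, z up.
- cup_a: the widest and lowest of up to four round straight-walled open-topped aluminium cups: 84 mm outside diameter, 38 mm high, wall 2.5 mm (inside 79 mm), floor 4 mm thick. Origin: centre of the underside; z up. Always present; outside of the nest. Cups nest floor on floor.
- cup_b: the second widest of up to four round straight-walled open-topped aluminium cups: 66 mm outside diameter, 54 mm high, wall 2.5 mm (inside 61 mm), floor 4 mm thick. Origin: centre of the underside; z up. May be absent (None at the start).
- cup_c: the third widest of up to four round straight-walled open-topped aluminium cups: 50 mm outside diameter, 70 mm high, wall 2.5 mm (inside 45 mm), floor 4 mm thick. Origin: centre of the underside; z up. May be absent (None at the start).
- cup_d: the narrowest and tallest of up to four round straight-walled open-topped aluminium cups: 34 mm outside diameter, 86 mm high, wall 2.5 mm (inside 29 mm), floor 4 mm thick. Origin: centre of the underside; z up. May be absent (None at the start).
- socket: bystander: satin-black steel socket standing upright, 30 mm across, 40 mm high; leave alone. Origin: centre of the underside.
- wrench: bystander: chrome torque wrench with a brass knob on its handle end, 390 mm long, lying beyond the trays; leave alone. Origin near mid-length, its x axis along it, head at +x.
- gauge: bystander: blue anodized bolt gauge, flat bar 130 x 35 x 6 mm near the robot; leave alone. Origin: centre of the underside.
- jar: bystander: lidded jar, 60 mm across, 80 mm high; leave alone. Origin: centre of the underside.
- driver: bystander: screwdriver lying near the robot; leave alone. x along it.
Mind the look-alikes: they are no part of the job. Leave any blue look-alike of the tray_l alone.

How it is judged:
By the outcome, as a careful person would: the job done as asked, in the order asked, and still so for the second after the job is handed in, with the robot touching nothing.
Of cup_b, cup_c, cup_d only 2 to 3 are there at a start; the rules pass over those that are not, and their reading is None.
Of nut_s, nut_m, nut_l only 2 to 3 are there at a start; the rules pass over those that are not, and their reading is None.
At some moment in a run one of nut_s, nut_m, nut_l may be knocked a few centimetres aside while the robot is not near it.
It also fails if it takes over 210 s, if anything falls off the work surface, if the arm or the gripper's body presses on something with over 40 N, if the wrist force passes 120 N, or if a joint passes its speed limit or range.

### The arm

A 7-joint arm with a two-finger parallel gripper is mounted at the origin on the work surface. World frame = base frame: x ahead of the robot, y to its left, z up, the work surface at z = 0. Lengths are in m, angles in rad, forces in N, time in s.
With the tool pointing down it reaches from about 0.35 to 0.9 m from the base axis. Payload 7.2 kg.
Tool frame: the origin (TCP) lies on the mounting face of the last link; the fingertips stand 173 mm ahead of it and the grasp point (between the pads) lies 155 mm ahead of it; z points along the fingers, y is the line along which they close (so a half turn about z gives the same grasp; the last joint's range is limited). The gripper opens to 85 mm and grips with 20 to 120 N. Pads are 22 mm wide; open, the fingers measure 114 mm over their backs; the gripper's body (76 mm by 85 mm) begins 54 mm behind the grasp point. The pads swing forward as they close: fully open they stand 13 mm farther back than shut.
Start: joints at [1.181, 0.411, -0.013, 1.596, 0.006, 1.134, -0.082], TCP at [0.198, -0.593, 0.405] pointing down, gripper open.
Joint ranges: [-2.95, 2.95], [-0.29, 1.99], [-1.47, 1.44], [0.14, 2.54], [-1.03, 4.17], [0.13, 1.85], [-2.86, 2.86]. Speed limits (rad/s): [2.39, 2.39, 3.01, 3.01, 3.14, 3.14, 3.14].

### API

Orientations are given as a unit quaternion [w, x, y, z].
In Python, from station import r, cams, order gives the robot as it stands.
- The arm moves only by the tool carry_out, never from a script. Its argument "series" is a list of rows, each an object with "travel": the shift along the tool's x, y, z in mm, a list of three; "yaw": the turn about the tool's z in rad. A call has 1 to 20 rows; each row is the pose to reach, as a shift and turn from the pose commanded when the call began, along the tool's axes at that moment; what a row does not reach only later rows make up. A row lasts 1/8 s, in which the tool goes at most 62.5 mm and 10.7 degrees, less where a joint would pass 70% of its speed; a pose out of reach is approached as far as the arm can. A call with a gripper value outside its range is refused whole. "claw" is the opening, from 0 (shut) to 1 (fully open), set as the call begins (left out, the last holds). The fingers move at their own pace and stop on an object; "squeeze" is the grip in N (left out, the last holds). Time passes only in rows, so rows that repeat a pose let the fingers close. It gives the time, the measured TCP pose, the force, the opening and the grip force at its end, in the units of the state.
- r.get_obs(): the state, without advancing time (a new reading comes with each control period).
- cams.capture(name): name is "scene" or "top"; returns a dict with "frame" (400x640x3 uint8, red, green, blue), "fx", "fy", "cx", "cy" (pixels), "R" (3x3) and "t" (3): a world point X has camera coordinates R X + t. Camera axes: x right, y down, z forward; pixel columns grow to the right and rows downward; lengths in m; the calibration is good to about 2 mm. A picture is of the moment at which its call begins. There is no depth.
- order.hand_in(): hands the job in; it is judged then, once.
The state is a dict: "time_s": time; "joints": joint angles; "qvel": joint speeds; "tau": joint torques, N m; "tcp_pos": TCP position; "ee_rot": TCP orientation; "wrist_force": force on the tool from outside, world axes, zero at the start; "moment": the same for the moment, N m; "grip_width": finger opening in m; "grasp_force": force on a finger pad.
Only numpy, scipy, OpenCV 4.12 (cv2) and the standard library are available. Lean on these libraries where they do the work, as an engineer would, in place of code of your own. Each camera call takes 0.05 s, during which the arm holds its last target. There are 200 camera calls.

## Working session

There is one attempt and no reset: what is moved stays moved. The work goes in short steps, Python scripts to look and compute and a tool call to move; the robot and the scene stay as the last step left them, time stands still between calls to the robot, and variables do not carry over. Pictures are saved under pics/ and viewed, at most 14 in all, crops included, and the job is handed in when it is done.

Besides the shell and the picture viewer there is one more tool, called after "Call:" as name([rows], argument=value, ...), one row to a line, values as JSON. carry_out: Moves the arm, as the interface text tells. Its arguments: {"type":"object","properties":{"series":{"type":"array"},"claw":{"type":"number"},"squeeze":{"type":"number"}},"required":["series"]}

```bash
mkdir -p pics; ls; python3 - <<'E'
from station import r,cams,order
import cv2
o=r.get_obs(); print({k:o[k] for k in ('time_s','tcp_pos','ee_rot','grip_width','joints')})
for n in ('scene','top'):
    c=cams.capture(n); cv2.imwrite(f'pics/{n}0.png',c['frame'][:,:,::-1]); print(n,c['fx'],c['fy'],c['cx'],c['cy'],c['R'],c['t'])
E
```

```text
pics
{'time_s': 0.0, 'tcp_pos': array([ 0.19759746, -0.59272657,  0.4038546 ]), 'ee_rot': array([-7.71154508e-04,  9.87079746e-01,  1.60227814e-01, -1.65648578e-04]), 'grip_width': 0.08557361255451594, 'joints': array([ 1.18081227,  0.41190924, -0.01274546,  1.59702506,  0.00557992,
        1.13427095, -0.08218776])}
scene 508.6365856929432 508.6365856929432 323.869109299251 202.06854127741477 [[ 0.50316468  0.864092   -0.013051  ]
 [ 0.73611622 -0.43645752 -0.51733717]
 [-0.45272311  0.25069874 -0.85568214]] [-0.27866177 -0.32696026  1.837235  ]
top 502.2033148538207 502.2033148538207 320.5142128156438 198.73748198164483 [[-0.02751882 -0.99960632 -0.00546981]
 [-0.99805747  0.02778132 -0.05576269]
 [ 0.0558927   0.00392466 -0.99842907]] [0.05094894 0.56408617 1.54355124]
```

View pics/scene0.png

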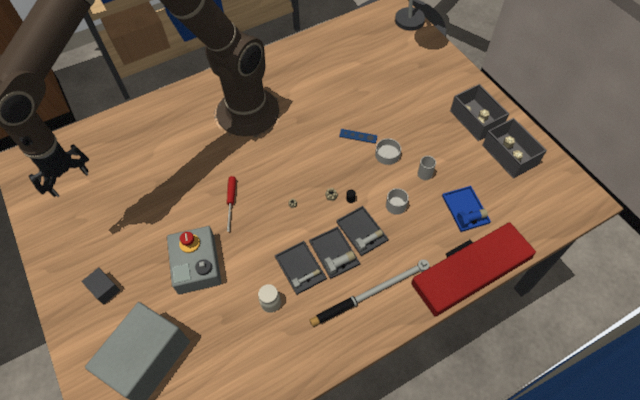

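View pics/top0.png

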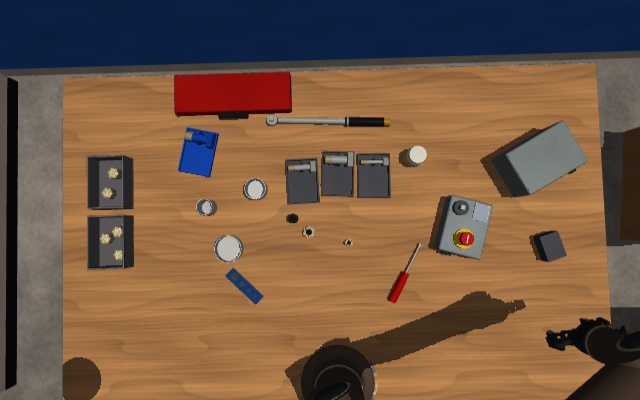

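The top view shows the stop at (466,239), trays at (302,180), (338,173) and (374,175), and nuts at (308,232) and (348,242). The cups are at (228,248), (255,188) and (206,207), and the socket is at (292,218). I'll zoom in next.

```bash
python3 - <<'E'
import cv2, numpy as np
t=cv2.imread('pics/top0.png'); s=cv2.imread('pics/scene0.png')
a=cv2.resize(t[140:270,180:400],None,fx=3.6,fy=3.6,interpolation=cv2.INTER_CUBIC)
cv2.imwrite('pics/topz.png',a)
b=cv2.resize(s[130:300,260:450],None,fx=3.5,fy=3.5,interpolation=cv2.INTER_CUBIC)
cv2.imwrite('pics/scz.png',b)
E
```

```text
(no output)
```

View pics/topz.png

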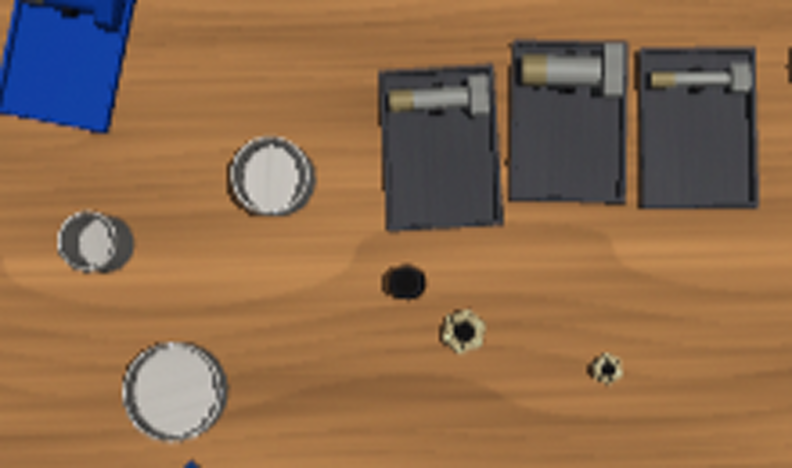

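View pics/scz.png

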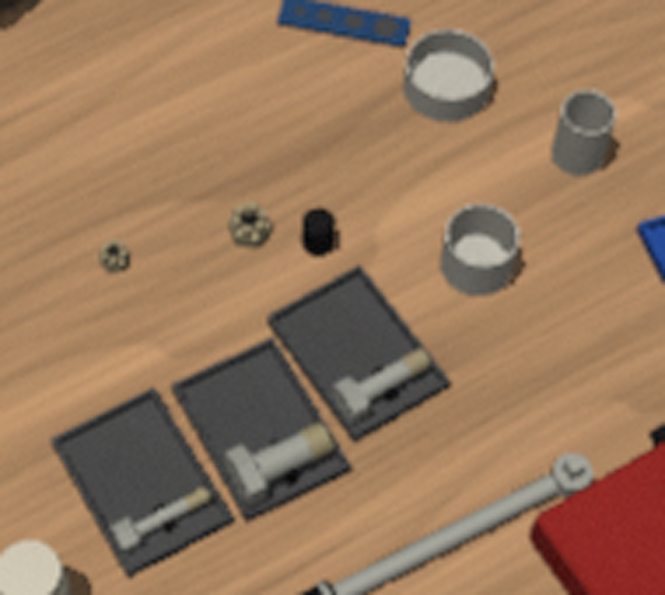

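Left to right, the trays hold the medium, large and small bolts. The nuts are m at (308,232) and s at (348,242). The cups are a at (228,248), b at (255,188) and c at (206,207), with d absent. Now I'll measure them.

```bash
cat > h.py <<'E'
import cv2, numpy as np
from scipy.spatial.transform import Rotation as Ro
def ray(c,uv,z):
    d=c['R'].T@np.array([(uv[0]-c['cx'])/c['fx'],(uv[1]-c['cy'])/c['fy'],1]); o=-c['R'].T@c['t']
    return o+d*(z-o[2])/d[2]
def proj(c,X):
    p=c['R']@np.asarray(X)+c['t']; return np.array([c['fx']*p[0]/p[2]+c['cx'],c['fy']*p[1]/p[2]+c['cy']])
def mask(f,kind):
    h=cv2.cvtColor(f,cv2.COLOR_RGB2HSV).astype(int); H,S,V=h[...,0],h[...,1],h[...,2]
    if kind=='red': m=((H<6)|(H>174))&(S>150)&(V>90)
    if kind=='grey': m=(S<75)
    if kind=='nut': m=(S<95)|(V<50)
    return m.astype(np.uint8)
def blob(c,X,kind,rad=16):
    """silhouette nearest the projection of X"""
    u=proj(c,X); m=mask(c['frame'],kind)
    m=cv2.morphologyEx(m,cv2.MORPH_CLOSE,np.ones((3,3)))
    cs,_=cv2.findContours(m,cv2.RETR_EXTERNAL,cv2.CHAIN_APPROX_NONE)
    best=None
    for k in cs:
        a=cv2.contourArea(k)
        if a<20: continue
        hull=cv2.convexHull(k); M=cv2.moments(hull); p=np.array([M['m10'],M['m01']])/M['m00']
        d=np.linalg.norm(p-u)
        if d<rad and (best is None or a>best[1]): best=(p,a,hull)
    return best
def togo(o,X,yaw=None):
    """mm in tool axes from present pose to grasp-point target X"""
    q=o['ee_rot']; R=Ro.from_quat([q[1],q[2],q[3],q[0]]).as_matrix()
    g=o['tcp_pos']+R[:,2]*0.155
    return np.round(R.T@(np.asarray(X)-g)*1000,1)
E
cat > m1.py <<'E'
from station import r,cams
from h import *
C={n:cams.capture(n) for n in('scene','top')}
G={'cup_a':((228,248),.019,'grey'),'cup_b':((255,188),.027,'grey'),'cup_c':((206,207),.035,'grey'),
 'nut_m':((308,232),.013,'nut'),'nut_s':((348,242),.010,'nut'),'stop':((466,239),.105,'red'),'socket':((292,218),.02,'nut'),'jar':((414,156),.04,'grey'),
 'tray_m':((302,180),.007,'nut'),'tray_l':((338,173),.007,'nut'),'tray_s':((374,175),.007,'nut')}
for k,(uv,z,kd) in G.items():
    X=ray(C['top'],uv,z)
    out=[]
    for n in('top','scene'):
        b=blob(C[n],X,kd)
        if b is None: out.append(None);continue
        P=ray(C[n],b[0],z); out.append((np.round(P[:2]*1000,1).tolist(),b[1]))
        if 'nut' in k or 'tray' in k:
            pts=np.array([ray(C[n],p[0],z*2)[:2] for p in b[2]])*1000
            rc=cv2.minAreaRect(pts.astype(np.float32)); out.append(np.round(np.r_[rc[0],rc[1],rc[2]],1).tolist())
    print(k,out)
E
python3 m1.py
```

```text
cup_a [([419.7, 324.7], 588.0), ([415.9, 327.0], 530.0)]
cup_b [([601.3, 236.3], 375.0), ([598.7, 239.8], 445.0)]
cup_c [([548.7, 387.7], 258.5), ([546.6, 391.2], 308.0)]
nut_m [([470.7, 32.1], 39881.0), [492.5, 42.0, 2002.4, 1065.9, 88.5], ([464.1, 78.8], 99.5), [470.9, 74.7, 35.3, 45.2, 82.6]]
nut_s [([429.3, -46.8], 35.0), [430.7, -47.2, 21.6, 21.5, 88.4], ([428.2, -43.9], 45.5), [433.1, -46.2, 25.3, 29.6, 75.7]]
stop [([432.6, -387.2], 110.0), ([429.4, -382.7], 108.5)]
socket [([507.3, 123.7], 59.0), ([505.9, 126.5], 76.0)]
jar [([687.9, -258.6], 322.5), ([686.3, -254.9], 464.0)]
tray_m [([624.1, 92.0], 1373.5), [623.7, 91.6, 140.5, 100.5, 1.7], None]
tray_l [None, ([633.5, -21.0], 4334.5), [637.8, -18.4, 163.2, 329.6, 2.0]]
tray_s [None, None]
```

```bash
cat >> h.py <<'E'
def psi(o):
    q=o['ee_rot']; R=Ro.from_quat([q[1],q[2],q[3],q[0]]).as_matrix(); return np.arctan2(R[1,0],R[0,0])
E
cat > go.py <<'E'
import sys
from station import r
from h import *
o=r.get_obs(); a=[float(v)/1000 for v in sys.argv[1:4]]
print('travel',togo(o,a),'psi',round(psi(o),3),'t',round(o['time_s'],2),'w',o['grip_width'],'F',np.round(o['wrist_force'],1),'j7',np.round(o['joints'],2))
E
python3 go.py 431 -385 160
python3 - <<'E'
from station import cams
from h import *
t=cams.capture('top')
for n,x,y,z in(('nut_m',463,331,.026),('nut_s',605,368,.02),('tray_s',698,128,.014),('tray_l',568,122,.014),('tray_m',441,147,.014)):
    print(n,ray(t,(180+x/3.6,140+y/3.6),z)*1000)
E
```

```text
travel [ 287.1 -123.1   89.3] psi 0.322 t 0.2 w 0.08522488138185892 F [ 1.3 -0.2  0.1] j7 [ 1.18  0.41 -0.01  1.6   0.01  1.13 -0.08]
nut_m [463.53168541  74.67088784  26.        ]
nut_s [428.5478713  -45.83018722  20.        ]
tray_s [ 633.05892265 -132.87073004   14.        ]
tray_l [641.43116197 -20.59688313  14.        ]
tray_m [622.79745217  89.89673652  14.        ]
```

Call:
carry_out([
  {"travel": [287, -123, 0], "yaw": 0},
  {"travel": [287, -123, 0], "yaw": 0},
  {"travel": [287, -123, 0], "yaw": 0},
  {"travel": [287, -123, 0], "yaw": 0},
  {"travel": [287, -123, 0], "yaw": 0},
  {"travel": [287, -123, 0], "yaw": 0},
  {"travel": [287, -123, 89], "yaw": 0},
  {"travel": [287, -123, 89], "yaw": 0},
  {"travel": [287, -123, 89], "yaw": 0},
  {"travel": [287, -123, 89], "yaw": 0},
], claw=0, squeeze=40)

```text
time_s: 1.5
tcp_pos: [0.4311, -0.3862, 0.3169]
ee_rot: [0.001, 0.987, 0.16, 0.0]
wrist_force: [-0.7, 0.2, 0.5]
grip_width: 0.0005
grasp_force: 0.0
```

```bash
python3 go.py 431 -385 131; python3 - <<'E'
from station import cams
import cv2,numpy as np
a=cams.capture('scene')['frame'][170:330,100:290,::-1]; b=cams.capture('top')['frame'][160:300,380:560,::-1]
a=cv2.resize(a,(400,340),interpolation=2);b=cv2.resize(b,(400,340),interpolation=2)
cv2.imwrite('pics/p1.png',np.hstack([a,b]))
E
```

```text
travel [ 0.1 -1.5 30.9] psi 0.321 t 1.5 w 0.0005276619388256583 F [-0.7  0.2  0.5] j7 [ 0.75  0.43 -0.13  1.8   0.07  0.92 -0.66]
```

View pics/p1.png

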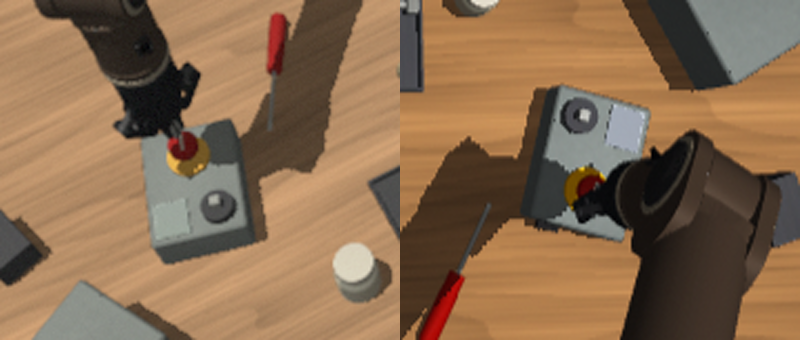

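The shut fingertips stand over the red head in both views, so I'll press down in steps.

Call:
carry_out([
  {"travel": [0, -1, 25], "yaw": 0},
  {"travel": [0, -1, 30], "yaw": 0},
  {"travel": [0, -1, 33], "yaw": 0},
  {"travel": [0, -1, 35], "yaw": 0},
  {"travel": [0, -1, 37], "yaw": 0},
  {"travel": [0, -1, 38], "yaw": 0},
  {"travel": [0, -1, 38], "yaw": 0},
  {"travel": [0, -1, 38], "yaw": 0},
])

```text
time_s: 2.6
tcp_pos: [0.4309, -0.3848, 0.2789]
ee_rot: [0.001, 0.987, 0.16, 0.0]
wrist_force: [-2.4, 1.2, 9.1]
grip_width: 0.0001
grasp_force: 4.6
```

Call:
carry_out([
  {"travel": [0, 0, 1], "yaw": 0},
  {"travel": [0, 0, 2], "yaw": 0},
  {"travel": [0, 0, 2], "yaw": 0},
  {"travel": [0, 0, 2], "yaw": 0},
])

```text
time_s: 3.1
tcp_pos: [0.431, -0.3848, 0.2785]
ee_rot: [0.001, 0.987, 0.16, 0.001]
wrist_force: [-6.5, 4.0, 23.3]
grip_width: -0.0002
grasp_force: 11.5
```

Call:
carry_out([
  {"travel": [0, 0, -20], "yaw": 0},
  {"travel": [0, 0, -80], "yaw": 0},
  {"travel": [0, 0, -120], "yaw": 0},
  {"travel": [-60, 0, -120], "yaw": 0},
  {"travel": [-120, 0, -120], "yaw": 0},
  {"travel": [-120, 0, -120], "yaw": 0},
  {"travel": [-120, 0, -120], "yaw": 0},
], claw=1)

```text
time_s: 3.98
tcp_pos: [0.3173, -0.4224, 0.396]
ee_rot: [0.0, 0.987, 0.16, 0.0]
wrist_force: [0.7, 0.4, 0.7]
grip_width: 0.0857
grasp_force: 0.0
```

```bash
cat > m2.py <<'E'
from station import r,cams
from h import *
import sys
C={n:cams.capture(n) for n in('scene','top')}
s=C['scene']; m=mask(s['frame'],'red'); 
b=blob(s,[.431,-.385,.105],'red'); t=blob(C['top'],[.431,-.385,.105],'red')
print('stop rows: scene',None if b is None else (b[0],b[1]),'top',None if t is None else (t[0],t[1]))
for z in(.105,.097,): print(z,proj(s,[.431,-.385,z]),proj(C['top'],[.431,-.385,z]))
# nuts: local zoom with 6th angular harmonic of boundary
for k,X,h,rr in(('nut_m',[.464,.077,.026],.026,.0196),('nut_s',[.4285,-.0455,.02],.02,.014)):
    for n in C:
        c=C[n]; b=blob(c,[X[0],X[1],h/2],'nut')
        if b is None: print(k,n,None); continue
        P=ray(c,b[0],h/2)
        pts=np.array([ray(c,p[0],h)[:2] for p in b[2]])*1000
        print(k,n,np.round(P[:2]*1000,1),b[1])
sc=C['scene']['frame']; tp=C['top']['frame']
def crop(c,X,w=14):
    u=proj(c,X).astype(int); return cv2.resize(c['frame'][u[1]-w:u[1]+w,u[0]-w:u[0]+w,::-1],(380,290),interpolation=cv2.INTER_CUBIC)
im=np.vstack([np.hstack([crop(C['scene'],X),crop(C['top'],X)]) for X in([.464,.077,.013],[.4285,-.0455,.01])])
cv2.imwrite('pics/nuts.png',im)
E
python3 m2.py
```

```text
stop rows: scene (array([186.7514881 , 238.64285714]), 90.0) top (array([465.98654709, 238.52316891]), 109.0)
0.105 [185.56162729 238.41361011] [466.01120271 239.07490058]
0.097 [186.24526581 239.68279205] [465.23519685 239.00809332]
nut_m scene [464.3  78.5] 99.0
nut_m top [470.7  32.1] 36730.0
nut_s scene [427.6 -43.8] 47.5
nut_s top [429.3 -46.8] 35.0
```

View pics/nuts.png

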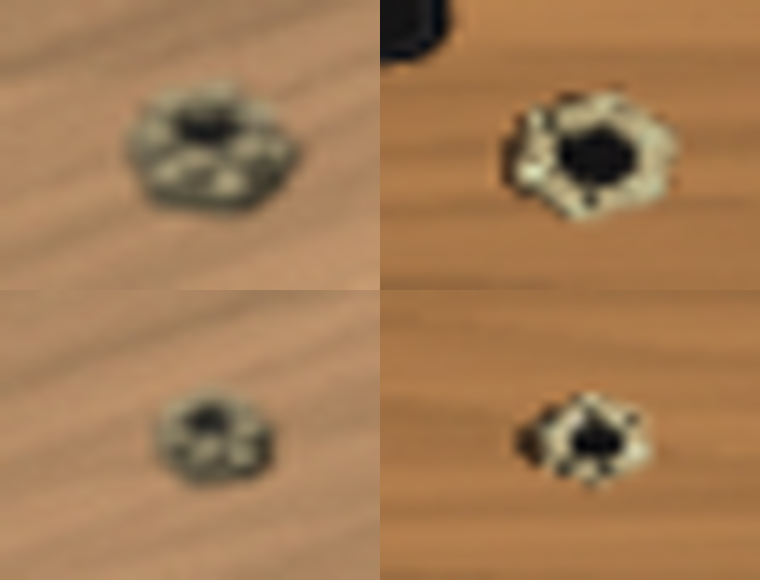

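```bash
cat > m3.py <<'E'
from station import r,cams
from h import *
import sys
def nutang(c,X,h,R0):
    """soft 'not wood' outline round the nut, in the metric plane z=h; returns centre mm, 6-fold angle of corner deg, amplitude"""
    N=8; u=proj(c,[X[0],X[1],h]).round().astype(int); w=13
    f=c['frame'][u[1]-w:u[1]+w+1,u[0]-w:u[0]+w+1].astype(np.float32)
    d=cv2.cvtColor(f/255,cv2.COLOR_RGB2HSV)[...,1]
    med=np.median(np.r_[d[0],d[-1]]); 
    V=f.max(2); m=((d<med-.15)|(V<70)).astype(np.float32)
    m=cv2.resize(cv2.resize(d,None,fx=N,fy=N,interpolation=cv2.INTER_CUBIC),None,fx=1,fy=1)
    Vb=cv2.resize(V,None,fx=N,fy=N,interpolation=cv2.INTER_CUBIC)
    b=((m<med-.17)|(Vb<75)).astype(np.uint8)
    cs,_=cv2.findContours(b,cv2.RETR_EXTERNAL,cv2.CHAIN_APPROX_NONE)
    ctr=np.array([(2*w+1)*N/2]*2)
    k=min((k for k in cs if cv2.contourArea(k)>N*N*15),key=lambda k:np.linalg.norm(k[:,0].mean(0)-ctr))
    p=(k[:,0]+.5)/N-.5+u-w
    P=np.array([ray(c,q,h)[:2] for q in p])*1000
    M=cv2.moments(P.astype(np.float32)[:,None]); ce=np.array([M['m10'],M['m01']])/M['m00']
    v=P-ce; th=np.arctan2(v[:,1],v[:,0]); rad=np.hypot(*v.T)
    g=np.linspace(-np.pi,np.pi,360,endpoint=False); o=np.argsort(th); rr=np.interp(g,th[o],rad[o],period=2*np.pi)
    F=np.array([np.mean(rr*np.exp(-1j*n*g)) for n in range(8)])
    return ce,np.degrees(-np.angle(F[6].conj()))/6,2*np.abs(F).round(2)
if __name__=='__main__':
    C={n:cams.capture(n) for n in('scene','top')}
    for k,X,h,rr in(('nut_m',[.464,.077],.026,.0196),('nut_s',[.4285,-.0455],.02,.014)):
        for n in C:
            ce,a,A=nutang(C[n],X,h,rr); print(k,n,ce.round(1),'corner deg',round(a,1),A)
    s=dict(C['scene']); print(blob(s,[.431,-.385,.105],'red')[:2]); s['frame']=cv2.imread('pics/scene0.png')[:,:,::-1].copy(); print(blob(s,[.431,-.385,.105],'red')[:2])
E
python3 m3.py
```

```text
Traceback (most recent call last):
  File "m3.py", line 28, in <module>
    ce,a,A=nutang(C[n],X,h,rr); print(k,n,ce.round(1),'corner deg',round(a,1),A)
           ~~~~~~^^^^^^^^^^^^^
  File "m3.py", line 16, in nutang
    k=min((k for k in cs if cv2.contourArea(k)>N*N*15),key=lambda k:np.linalg.norm(k[:,0].mean(0)-ctr))
ValueError: min() iterable argument is empty
```

```bash
python3 - <<'E'
s=open('m3.py').read()
i=s.index("    d=cv2.cvtColor"); j=s.index("    cs,_=")
s=s[:i]+"""    d=(f[...,0]-f[...,1])/(f[...,0]+5); e=np.median(np.r_[d[0],d[-1]]); lo=np.median(d[w-1:w+2,w-1:w+2])
    b=(cv2.resize(d,None,fx=N,fy=N,interpolation=cv2.INTER_CUBIC)<(e+lo)/2).astype(np.uint8)
"""+s[j:]
open('m3.py','w').write(s)
E
python3 m3.py
```

```text
nut_m scene [471.4  74.6] corner deg 6.2 [40.38  0.08  2.4   0.52  0.46  0.06  0.5   0.32]
nut_m top [464.4  75.4] corner deg 13.1 [34.86  0.    0.24  0.16  0.2   0.1   1.18  0.04]
nut_s scene [433.6 -45.8] corner deg -5.8 [2.792e+01 2.000e-02 1.700e+00 2.200e-01 1.600e-01 8.000e-02 2.200e-01
 1.600e-01]
nut_s top [429.3 -46.6] corner deg -5.5 [24.66  0.    0.12  0.34  0.24  0.1   0.66  0.06]
(array([186.7514881 , 238.64285714]), 90.0)
(array([186.07324365, 237.60986547]), 109.5)
```

```bash
python3 go.py 428.5 -45.3 100
```

```text
travel [ 224.7 -321.9  140.6] psi 0.324 t 4.28 w 0.08544993436760226 F [-0.4 -0.5  0.8] j7 [ 0.91  0.26 -0.1   1.84  0.03  1.05 -0.44]
```

Call:
carry_out([
  {"travel": [225, -322, 0], "yaw": 0.228},
  {"travel": [225, -322, 0], "yaw": 0.228},
  {"travel": [225, -322, 0], "yaw": 0.228},
  {"travel": [225, -322, 0], "yaw": 0.228},
  {"travel": [225, -322, 0], "yaw": 0.228},
  {"travel": [225, -322, 0], "yaw": 0.228},
  {"travel": [225, -322, 0], "yaw": 0.228},
  {"travel": [225, -322, 0], "yaw": 0.228},
  {"travel": [225, -322, 140], "yaw": 0.228},
  {"travel": [225, -322, 140], "yaw": 0.228},
  {"travel": [225, -322, 140], "yaw": 0.228},
  {"travel": [225, -322, 140], "yaw": 0.228},
  {"travel": [225, -322, 140], "yaw": 0.228},
], claw=0.55)

```text
time_s: 5.9
tcp_pos: [0.4295, -0.0461, 0.2576]
ee_rot: [0.0, 0.999, 0.047, 0.002]
wrist_force: [0.4, -0.9, -0.2]
grip_width: 0.0473
grasp_force: 0.0
```

```bash
python3 go.py 428.5 -45.3 20; python3 m3.py 2>&1 | grep nut
```

```text
travel [-1.7 -1.1 82.6] psi 0.093 t 5.9 w 0.047331800093183024 F [ 0.4 -0.9 -0.2] j7 [ 0.31  0.32 -0.37  2.18  0.18  0.67 -1.66]
nut_m scene [471.4  74.1] corner deg 10.5 [41.    0.06  2.5   0.38  0.56  0.22  0.38  0.4 ]
nut_m top [464.7  75.1] corner deg 12.9 [3.364e+01 0.000e+00 1.200e-01 1.000e-01 6.000e-02 2.000e-02 1.080e+00
nut_s scene [434.6 -46.3] corner deg -2.1 [28.38  0.1   2.22  0.68  0.34  0.3   0.46  0.18]
nut_s top [425.7 -43.9] corner deg 7.1 [76.64  4.82  2.58  2.98  6.48  1.3   0.58  0.48]
```

Call:
carry_out([
  {"travel": [-2, -1, 50], "yaw": 0},
  {"travel": [-2, -1, 76], "yaw": 0},
  {"travel": [-2, -1, 82], "yaw": 0},
  {"travel": [-2, -1, 82], "yaw": 0},
])

```text
time_s: 6.5
tcp_pos: [0.4269, -0.045, 0.1745]
ee_rot: [0.0, 0.999, 0.047, 0.001]
wrist_force: [0.3, 0.0, 0.7]
grip_width: 0.0469
grasp_force: 0.0
```

Call:
carry_out([
  {"travel": [0, 0, 0], "yaw": 0},
  {"travel": [0, 0, 0], "yaw": 0},
  {"travel": [0, 0, 0], "yaw": 0},
  {"travel": [0, 0, 0], "yaw": 0},
  {"travel": [0, 0, 0], "yaw": 0},
], claw=0, squeeze=40)

```text
time_s: 7.12
tcp_pos: [0.427, -0.0451, 0.175]
ee_rot: [0.0, 0.999, 0.047, 0.001]
wrist_force: [-1.5, -0.4, 7.1]
grip_width: 0.0231
grasp_force: 39.0
```

```bash
python3 go.py 608 -133 95
```

```text
travel [171.8 104.4 -74.5] psi 0.094 t 7.12 w 0.023118960947123395 F [-1.5 -0.4  7.1] j7 [ 0.24  0.48 -0.29  2.23  0.3   0.47 -1.77]
```

Call:
carry_out([
  {"travel": [0, 0, -40], "yaw": 0},
  {"travel": [0, 0, -75], "yaw": 0},
  {"travel": [60, 36, -75], "yaw": 0},
  {"travel": [110, 67, -75], "yaw": 0},
  {"travel": [155, 94, -75], "yaw": 0},
  {"travel": [172, 104, -75], "yaw": 0},
  {"travel": [172, 104, -75], "yaw": 0},
  {"travel": [172, 104, -75], "yaw": 0},
  {"travel": [172, 104, -75], "yaw": 0},
])

```text
time_s: 8.25
tcp_pos: [0.6066, -0.1319, 0.2491]
ee_rot: [-0.0, 0.999, 0.047, -0.0]
wrist_force: [-0.8, -0.1, -0.3]
grip_width: 0.023
grasp_force: 39.9
```

```bash
python3 go.py 608 -133 25
```

```text
travel [ 1.3  1.3 69.1] psi 0.095 t 8.25 w 0.02295542997232343 F [-0.8 -0.1 -0.3] j7 [ 0.36  0.59 -0.32  1.73  0.23  0.85 -1.53]
```

Call:
carry_out([
  {"travel": [1, 1, 40], "yaw": 0},
  {"travel": [1, 1, 60], "yaw": 0},
  {"travel": [1, 1, 67], "yaw": 0},
  {"travel": [1, 1, 70], "yaw": 0},
  {"travel": [1, 1, 70], "yaw": 0},
])

```text
time_s: 8.88
tcp_pos: [0.6089, -0.1333, 0.1796]
ee_rot: [0.0, 0.999, 0.047, 0.001]
wrist_force: [-0.5, 1.0, 0.3]
grip_width: 0.0234
grasp_force: 39.9
```

Call:
carry_out([
  {"travel": [0, 0, 0], "yaw": 0},
  {"travel": [0, 0, 0], "yaw": 0},
  {"travel": [0, 0, 0], "yaw": 0},
  {"travel": [0, 0, 0], "yaw": 0},
  {"travel": [0, 0, -50], "yaw": 0},
  {"travel": [0, 0, -100], "yaw": 0},
  {"travel": [0, 0, -100], "yaw": 0},
], claw=0.5)

```text
time_s: 9.75
tcp_pos: [0.61, -0.1334, 0.2832]
ee_rot: [0.001, 0.999, 0.047, 0.004]
wrist_force: [-0.0, -0.1, -0.6]
grip_width: 0.0428
grasp_force: 0.0
```

```bash
python3 go.py 464 77 95;  python3 m3.py 2>&1 | grep nut_m
```

```text
travel [-127.1 -223.5   31.7] psi 0.094 t 9.75 w 0.042832819660730506 F [-0.  -0.1 -0.6] j7 [ 0.37  0.55 -0.33  1.7   0.22  0.91 -1.52]
nut_m scene [471.4  74.1] corner deg 6.5 [40.78  0.08  2.02  0.66  0.48  0.22  0.7   0.38]
nut_m top [464.4  75.2] corner deg 12.9 [3.506e+01 2.000e-02 1.800e-01 2.600e-01 2.800e-01 1.200e-01 1.180e+00
```

Call:
carry_out([
  {"travel": [-30, -52, 0], "yaw": 0.1},
  {"travel": [-60, -106, 0], "yaw": 0.2},
  {"travel": [-90, -160, 0], "yaw": 0.32},
  {"travel": [-127, -223, 0], "yaw": 0.32},
  {"travel": [-127, -223, 0], "yaw": 0.32},
  {"travel": [-127, -223, 32], "yaw": 0.32},
  {"travel": [-127, -223, 32], "yaw": 0.32},
  {"travel": [-127, -223, 32], "yaw": 0.32},
], claw=0.65)

```text
time_s: 10.85
tcp_pos: [0.4614, 0.0762, 0.2466]
ee_rot: [0.0, 0.994, -0.113, -0.001]
wrist_force: [0.4, -0.9, -0.9]
grip_width: 0.0555
grasp_force: 0.0
```

```bash
python3 go.py 464 77 21
```

```text
travel [ 2.5 -1.4 70.6] psi -0.227 t 10.85 w 0.05547034211751645 F [ 0.4 -0.9 -0.9] j7 [-0.    0.39 -0.32  2.11  0.19  0.68 -2.25]
```

Call:
carry_out([
  {"travel": [2, -1, 45], "yaw": 0},
  {"travel": [2, -1, 66], "yaw": 0},
  {"travel": [2, -1, 70], "yaw": 0},
  {"travel": [2, -1, 70], "yaw": 0},
])

```text
time_s: 11.35
tcp_pos: [0.4638, 0.0772, 0.1774]
ee_rot: [-0.0, 0.994, -0.113, 0.0]
wrist_force: [0.0, 0.3, 0.4]
grip_width: 0.0552
grasp_force: 0.0
```

Call:
carry_out([
  {"travel": [0, 0, 0], "yaw": 0},
  {"travel": [0, 0, 0], "yaw": 0},
  {"travel": [0, 0, 0], "yaw": 0},
  {"travel": [0, 0, 0], "yaw": 0},
  {"travel": [0, 0, 0], "yaw": 0},
], claw=0)

```text
time_s: 11.98
tcp_pos: [0.4638, 0.0772, 0.1779]
ee_rot: [-0.0, 0.994, -0.113, 0.001]
wrist_force: [-0.7, -1.0, 5.8]
grip_width: 0.0327
grasp_force: 39.8
```

```bash
python3 go.py 599 91 96
```

```text
travel [128.5 -43.7 -72.8] psi -0.226 t 11.97 w 0.032704619083415466 F [-0.7 -1.   5.8] j7 [-0.05  0.51 -0.27  2.14  0.27  0.52 -2.32]
```

Call:
carry_out([
  {"travel": [0, 0, -40], "yaw": 0},
  {"travel": [0, 0, -74], "yaw": 0},
  {"travel": [45, -15, -74], "yaw": 0},
  {"travel": [90, -30, -74], "yaw": 0},
  {"travel": [128, -44, -74], "yaw": 0},
  {"travel": [128, -44, -74], "yaw": 0},
  {"travel": [128, -44, -74], "yaw": 0},
])

```text
time_s: 12.85
tcp_pos: [0.5972, 0.0914, 0.2507]
ee_rot: [0.0, 0.994, -0.113, -0.0]
wrist_force: [-1.3, 0.8, -2.5]
grip_width: 0.0332
grasp_force: 40.6
```

```bash
python3 go.py 599 91 26
```

```text
travel [ 2.1 -0.1 69.7] psi -0.226 t 12.85 w 0.03317291102544145 F [-1.3  0.8 -2.5] j7 [-0.01  0.56 -0.3   1.78  0.21  0.83 -2.21]
```

Call:
carry_out([
  {"travel": [2, 0, 40], "yaw": 0},
  {"travel": [2, 0, 60], "yaw": 0},
  {"travel": [2, 0, 67], "yaw": 0},
  {"travel": [2, 0, 70], "yaw": 0},
  {"travel": [2, 0, 70], "yaw": 0},
])

```text
time_s: 13.48
tcp_pos: [0.5999, 0.0912, 0.182]
ee_rot: [-0.0, 0.994, -0.113, 0.0]
wrist_force: [-2.6, -0.7, 3.0]
grip_width: 0.0331
grasp_force: 41.0
```

Call:
carry_out([
  {"travel": [0, 0, 0], "yaw": 0},
  {"travel": [0, 0, 0], "yaw": 0},
  {"travel": [0, 0, 0], "yaw": 0},
  {"travel": [0, 0, 0], "yaw": 0},
  {"travel": [0, 0, -50], "yaw": 0},
  {"travel": [0, 0, -120], "yaw": 0},
  {"travel": [0, 0, -150], "yaw": 0},
  {"travel": [-50, 0, -180], "yaw": 0},
  {"travel": [-100, 0, -180], "yaw": 0},
  {"travel": [-150, 0, -180], "yaw": 0},
  {"travel": [-150, 0, -180], "yaw": 0},
  {"travel": [-150, 0, -180], "yaw": 0},
], claw=0.65)

```text
time_s: 14.98
tcp_pos: [0.4542, 0.1246, 0.3611]
ee_rot: [-0.0, 0.994, -0.113, 0.001]
wrist_force: [0.2, -0.8, 0.4]
grip_width: 0.0559
grasp_force: 0.0
```

```bash
python3 m1.py | grep cup; python3 go.py 600 238 120; python3 - <<'E'
from station import cams
import cv2,numpy as np
a=cams.capture('scene')['frame'][130:300,260:450,::-1]; b=cams.capture('top')['frame'][130:290,180:400,::-1]
a=cv2.resize(a,(400,360),interpolation=2);b=cv2.resize(b,(400,360),interpolation=2)
cv2.imwrite('pics/p2.png',np.hstack([a,b]))
E
```

```text
cup_a [([419.7, 324.5], 591.5), ([416.3, 326.7], 534.5)]
cup_b [([601.3, 236.3], 375.0), ([598.7, 239.8], 445.0)]
cup_c [([548.7, 387.7], 258.5), ([546.5, 391.0], 305.5)]
travel [ 115.8 -143.3   85.9] psi -0.227 t 15.07 w 0.05569767588476123 F [ 0.4  0.2 -0.5] j7 [-0.03  0.23 -0.39  1.99  0.11  0.95 -2.27]
```

View pics/p2.png

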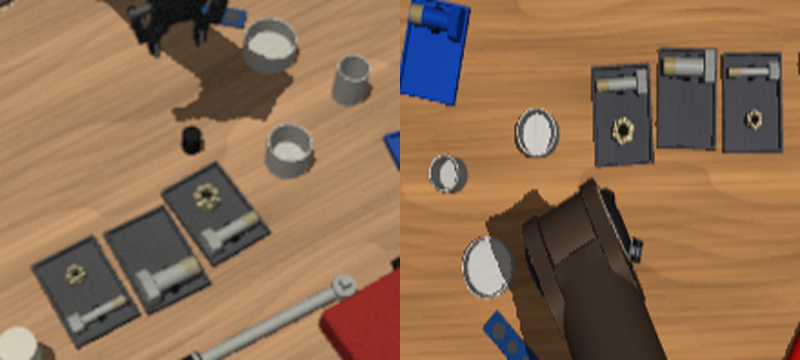

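Both nuts now lie in their bays and the cups haven't moved. Cup b comes next.

Call:
carry_out([
  {"travel": [40, -50, 0], "yaw": -0.15},
  {"travel": [70, -90, 0], "yaw": -0.3},
  {"travel": [100, -125, 20], "yaw": -0.45},
  {"travel": [116, -143, 50], "yaw": -0.63},
  {"travel": [116, -143, 86], "yaw": -0.63},
  {"travel": [116, -143, 86], "yaw": -0.63},
  {"travel": [116, -143, 86], "yaw": -0.63},
  {"travel": [116, -143, 86], "yaw": -0.63},
], claw=1)

```text
time_s: 16.18
tcp_pos: [0.5993, 0.2381, 0.2766]
ee_rot: [-0.0, 0.98, 0.2, 0.001]
wrist_force: [-0.3, -0.3, 1.2]
grip_width: 0.0853
grasp_force: 0.0
```

```bash
python3 go.py 600 238 54
```

```text
travel [-0.1  0.3 67.6] psi 0.403 t 16.18 w 0.08531997938248609 F [-0.3 -0.3  1.2] j7 [-0.13  0.62 -0.46  1.65  0.32  0.95 -1.88]
```

Call:
carry_out([
  {"travel": [0, 0, 40], "yaw": 0},
  {"travel": [0, 0, 62], "yaw": 0},
  {"travel": [0, 0, 68], "yaw": 0},
  {"travel": [0, 0, 68], "yaw": 0},
])

```text
time_s: 16.68
tcp_pos: [0.599, 0.2382, 0.2071]
ee_rot: [-0.0, 0.98, 0.201, 0.0]
wrist_force: [0.5, 0.1, 0.5]
grip_width: 0.0854
grasp_force: 0.0
```

Call:
carry_out([
  {"travel": [0, 0, 0], "yaw": 0},
  {"travel": [0, 0, 0], "yaw": 0},
  {"travel": [0, 0, 0], "yaw": 0},
  {"travel": [0, 0, 0], "yaw": 0},
  {"travel": [0, 0, 0], "yaw": 0},
], claw=0, squeeze=30)

```text
time_s: 17.3
tcp_pos: [0.5994, 0.238, 0.2085]
ee_rot: [0.0, 0.98, 0.2, 0.001]
wrist_force: [-1.0, -1.7, 5.3]
grip_width: 0.0648
grasp_force: 32.4
```

Call:
carry_out([
  {"travel": [0, 0, -30], "yaw": 0},
  {"travel": [0, 0, -70], "yaw": 0},
  {"travel": [0, 0, -70], "yaw": 0},
])

```text
time_s: 17.68
tcp_pos: [0.5998, 0.2388, 0.2809]
ee_rot: [-0.001, 0.98, 0.2, 0.003]
wrist_force: [0.7, 0.3, -2.2]
grip_width: 0.0649
grasp_force: 34.4
```

```bash
python3 go.py 418 326 124
```

```text
travel [-134.1 -151.6    0.9] psi 0.404 t 17.68 w 0.064896587038555 F [ 0.7  0.3 -2.2] j7 [-0.13  0.61 -0.47  1.64  0.32  0.96 -1.88]
```

Call:
carry_out([
  {"travel": [-25, -28, 0], "yaw": 0},
  {"travel": [-55, -62, 0], "yaw": 0},
  {"travel": [-85, -96, 0], "yaw": 0},
  {"travel": [-115, -130, 0], "yaw": 0},
  {"travel": [-134, -152, 0], "yaw": 0},
  {"travel": [-134, -152, 0], "yaw": 0},
  {"travel": [-134, -152, 0], "yaw": 0},
])

```text
time_s: 18.55
tcp_pos: [0.4163, 0.3247, 0.2765]
ee_rot: [0.0, 0.98, 0.2, 0.0]
wrist_force: [0.1, 0.2, -1.5]
grip_width: 0.0651
grasp_force: 34.4
```

```bash
python3 go.py 418 326 58;  python3 - <<'E'
from station import cams
from h import *
a=cams.capture('scene'); u=proj(a,[.418,.326,.06]).astype(int); print(u)
b=cams.capture('top'); v=proj(b,[.418,.326,.06]).astype(int); print(v)
a=a['frame'][u[1]-30:u[1]+30,u[0]-35:u[0]+35,::-1]; b=b['frame'][v[1]-30:v[1]+30,v[0]-35:v[0]+35,::-1]
cv2.imwrite('pics/p3.png',np.hstack([cv2.resize(x,(400,343),interpolation=2) for x in(a,b)]))
E
```

```text
travel [ 2.  -0.7 63.5] psi 0.403 t 18.55 w 0.06509817107382432 F [ 0.1  0.2 -1.5] j7 [-0.34  0.45 -0.52  1.93  0.3   0.83 -2.2 ]
[388 143]
[225 249]
```

View pics/p3.png

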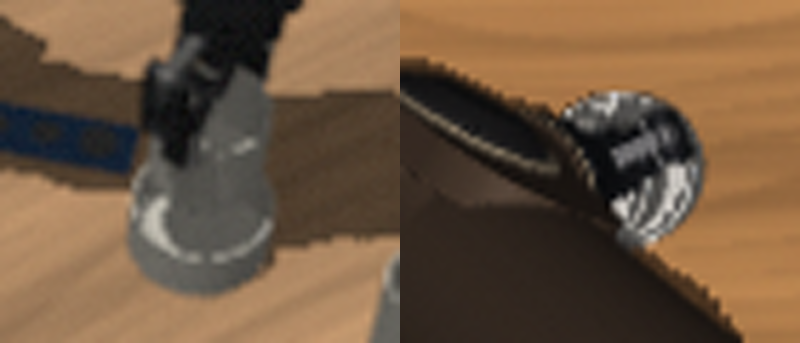

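Cup b hangs upright and centred over cup a, so I'll lower it.

Call:
carry_out([
  {"travel": [2, -1, 20], "yaw": 0},
  {"travel": [2, -1, 40], "yaw": 0},
  {"travel": [2, -1, 52], "yaw": 0},
  {"travel": [2, -1, 59], "yaw": 0},
  {"travel": [2, -1, 62], "yaw": 0},
  {"travel": [2, -1, 62], "yaw": 0},
])

```text
time_s: 19.4
tcp_pos: [0.4174, 0.3269, 0.2149]
ee_rot: [-0.0, 0.98, 0.201, 0.0]
wrist_force: [0.1, -0.4, -1.0]
grip_width: 0.0645
grasp_force: 34.4
```

Call:
carry_out([
  {"travel": [0, 0, 2], "yaw": 0},
  {"travel": [0, 0, 2], "yaw": 0},
])

```text
time_s: 19.65
tcp_pos: [0.4173, 0.3268, 0.2129]
ee_rot: [-0.0, 0.98, 0.201, 0.0]
wrist_force: [0.2, -0.1, -1.6]
grip_width: 0.0644
grasp_force: 34.4
```

Call:
carry_out([
  {"travel": [0, 0, 0], "yaw": 0},
  {"travel": [0, 0, 0], "yaw": 0},
  {"travel": [0, 0, 0], "yaw": 0},
  {"travel": [0, 0, 0], "yaw": 0},
  {"travel": [0, 0, -30], "yaw": 0},
  {"travel": [0, 0, -80], "yaw": 0},
  {"travel": [0, 0, -110], "yaw": 0},
  {"travel": [0, 0, -110], "yaw": 0},
], claw=1)

```text
time_s: 20.65
tcp_pos: [0.4178, 0.3274, 0.3251]
ee_rot: [-0.001, 0.98, 0.2, 0.002]
wrist_force: [0.4, 0.3, 0.0]
grip_width: 0.0858
grasp_force: 0.0
```

```bash
python3 go.py 547.6 389.4 130;  python3 m1.py | grep cup
```

```text
travel [142.8  -5.9  40.8] psi 0.403 t 20.65 w 0.0858181408740006 F [0.4 0.3 0. ] j7 [-0.32  0.39 -0.55  1.89  0.26  0.93 -2.16]
cup_a [([422.1, 325.3], 540.5), None]
cup_b [None, None]
cup_c [([548.7, 387.7], 258.5), ([546.5, 391.2], 310.0)]
```

Call:
carry_out([
  {"travel": [40, -2, 0], "yaw": 0},
  {"travel": [85, -4, 0], "yaw": 0},
  {"travel": [125, -6, 0], "yaw": 0},
  {"travel": [143, -6, 20], "yaw": 0},
  {"travel": [143, -6, 40], "yaw": 0},
  {"travel": [143, -6, 40], "yaw": 0},
  {"travel": [143, -6, 40], "yaw": 0},
], claw=0.9)

```text
time_s: 21.62
tcp_pos: [0.5457, 0.3885, 0.2828]
ee_rot: [0.0, 0.98, 0.201, -0.0]
wrist_force: [-0.3, 0.6, 0.5]
grip_width: 0.0769
grasp_force: 0.0
```

```bash
python3 go.py 547.6 389.4 70; python3 - <<'E'
from station import cams
from h import *
a=cams.capture('scene'); u=proj(a,[.418,.326,.04]).astype(int)
b=cams.capture('top'); v=proj(b,[.418,.326,.04]).astype(int); print(u,v)
a=a['frame'][u[1]-30:u[1]+30,u[0]-25:u[0]+45,::-1]; b=b['frame'][v[1]-40:v[1]+20,v[0]-35:v[0]+35,::-1]
cv2.imwrite('pics/p4.png',np.hstack([cv2.resize(x,(400,343),interpolation=2) for x in(a,b)]))
E
```

```text
travel [ 2.2 -0.1 57.8] psi 0.404 t 21.62 w 0.07688262483289994 F [-0.3  0.6  0.5] j7 [-0.37  0.65 -0.48  1.57  0.34  1.   -2.12]
[387 147] [226 249]
```

View pics/p4.png

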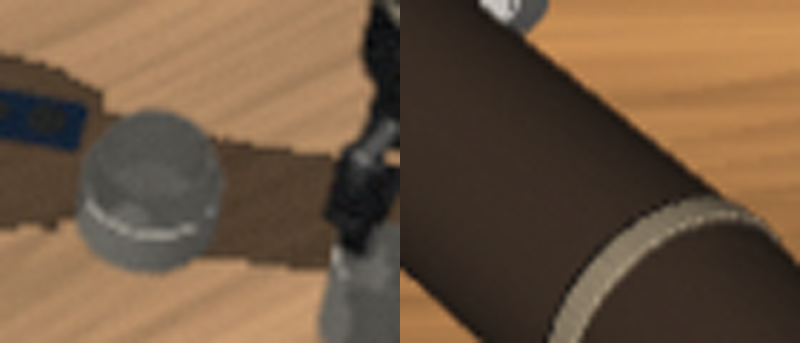

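Cup b is nested in cup a, seen in the shadow at about (386,146). Next I'll grip cup c.

Call:
carry_out([
  {"travel": [2, 0, 35], "yaw": 0},
  {"travel": [2, 0, 54], "yaw": 0},
  {"travel": [2, 0, 58], "yaw": 0},
  {"travel": [2, 0, 58], "yaw": 0},
])

```text
time_s: 22.22
tcp_pos: [0.5483, 0.3895, 0.2252]
ee_rot: [-0.0, 0.98, 0.201, 0.0]
wrist_force: [1.3, -0.3, 1.1]
grip_width: 0.0771
grasp_force: 0.0
```

Call:
carry_out([
  {"travel": [0, 0, 0], "yaw": 0},
  {"travel": [0, 0, 0], "yaw": 0},
  {"travel": [0, 0, 0], "yaw": 0},
  {"travel": [0, 0, 0], "yaw": 0},
  {"travel": [0, 0, 0], "yaw": 0},
], claw=0)

```text
time_s: 22.85
tcp_pos: [0.5487, 0.3895, 0.2259]
ee_rot: [-0.0, 0.98, 0.2, 0.001]
wrist_force: [-0.2, -0.1, 5.7]
grip_width: 0.0483
grasp_force: 30.7
```

Call:
carry_out([
  {"travel": [0, 0, -40], "yaw": 0},
  {"travel": [0, 0, -90], "yaw": 0},
  {"travel": [0, 0, -100], "yaw": 0},
  {"travel": [-40, 0, -100], "yaw": 0},
  {"travel": [-80, 0, -100], "yaw": 0},
  {"travel": [-80, 0, -100], "yaw": 0},
])

```text
time_s: 23.6
tcp_pos: [0.4722, 0.3571, 0.3242]
ee_rot: [0.001, 0.979, 0.201, -0.001]
wrist_force: [0.7, -0.4, 0.5]
grip_width: 0.0483
grasp_force: 31.6
```

```bash
python3 go.py 418 326 170; python3 - <<'E'
from station import cams
from h import *
C={n:cams.capture(n) for n in('scene','top')}
for n in C:
    b=blob(C[n],[.418,.326,.03],'grey',20)
    print(n,None if b is None else (b[0],b[1],ray(C[n],b[0],.03)*1000), proj(C[n],[.418,.326,.03]))
ims=[]
for c in C.values():
    u=proj(c,[.418,.326,.05]).astype(int); ims.append(cv2.resize(c['frame'][u[1]-40:u[1]+40,u[0]-40:u[0]+53,::-1],(400,343),interpolation=2))
cv2.imwrite('pics/p5.png',np.hstack(ims))
E
```

```text
travel [-61.7   6.9  -0.7] psi 0.406 t 23.6 w 0.0482537956265965 F [ 0.7 -0.4  0.5] j7 [-0.34  0.49 -0.53  1.74  0.29  0.99 -2.14]
scene None [387.43577773 149.21590837]
top (array([222.94755706, 236.49085078]), 663.5, array([456.87559191, 337.62123111,  30.        ])) [226.94870965 249.1073028 ]
```

View pics/p5.png

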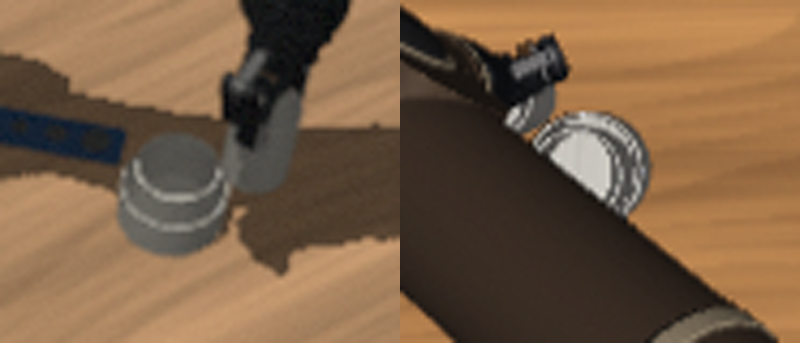

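Cup b sits upright inside cup a, and c is held upright. I'll bring c over and lower it.

Call:
carry_out([
  {"travel": [-30, 4, 0], "yaw": 0},
  {"travel": [-61, 6, 0], "yaw": 0},
  {"travel": [-61, 6, 0], "yaw": 0},
  {"travel": [-61, 6, 0], "yaw": 0},
  {"travel": [-61, 6, 0], "yaw": 0},
])

```text
time_s: 24.32
tcp_pos: [0.422, 0.3288, 0.3246]
ee_rot: [-0.0, 0.98, 0.2, 0.0]
wrist_force: [0.0, -0.9, 0.1]
grip_width: 0.0482
grasp_force: 31.6
```

```bash
python3 go.py 418.5 327 80; python3 - <<'E'
from station import cams
from h import *
C={n:cams.capture(n) for n in('scene','top')}
ims=[]
for c in C.values():
    u=proj(c,[.418,.326,.05]).astype(int); ims.append(cv2.resize(c['frame'][u[1]-30:u[1]+30,u[0]-35:u[0]+35,::-1],(400,343),interpolation=2))
cv2.imwrite('pics/p6.png',np.hstack(ims))
E
```

```text
travel [-4.   0.4 89.6] psi 0.403 t 24.32 w 0.048207367508267825 F [ 0.  -0.9  0.1] j7 [-0.32  0.4  -0.55  1.88  0.26  0.93 -2.16]
```

View pics/p6.png

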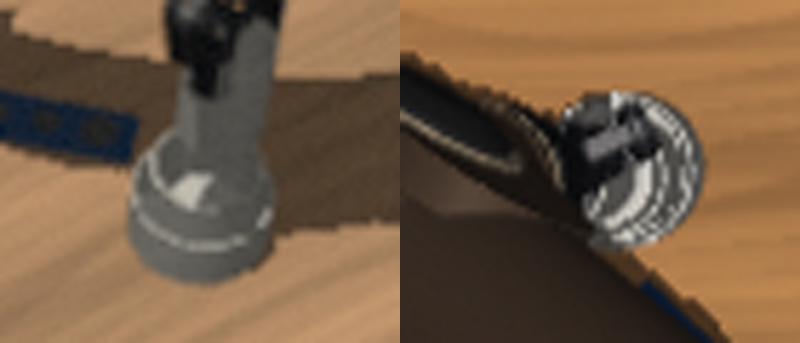

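Cup c is above the nest. I'll lower it with the 4 mm correction.

Call:
carry_out([
  {"travel": [-4, 0, 10], "yaw": 0},
  {"travel": [-4, 0, 25], "yaw": 0},
  {"travel": [-4, 0, 35], "yaw": 0},
  {"travel": [-4, 0, 42], "yaw": 0},
  {"travel": [-4, 0, 50], "yaw": 0},
  {"travel": [-4, 0, 50], "yaw": 0},
])

```text
time_s: 25.18
tcp_pos: [0.4172, 0.3267, 0.2741]
ee_rot: [0.0, 0.98, 0.201, -0.0]
wrist_force: [-0.4, 0.7, -0.6]
grip_width: 0.0484
grasp_force: 31.6
```

```bash
python3 go.py 418.5 327 79
```

```text
travel [ 1.5  0.2 40.1] psi 0.404 t 25.18 w 0.0483862434223521 F [-0.4  0.7 -0.6] j7 [-0.34  0.46 -0.53  1.93  0.31  0.83 -2.2 ]
```

No contact, and c is already inside the rim.

Call:
carry_out([
  {"travel": [1, 0, 15], "yaw": 0},
  {"travel": [1, 0, 28], "yaw": 0},
  {"travel": [1, 0, 36], "yaw": 0},
  {"travel": [1, 0, 39], "yaw": 0},
  {"travel": [1, 0, 39], "yaw": 0},
])

```text
time_s: 25.8
tcp_pos: [0.4182, 0.3273, 0.2355]
ee_rot: [0.0, 0.98, 0.201, -0.0]
wrist_force: [0.1, -0.0, -1.4]
grip_width: 0.0483
grasp_force: 31.6
```

Call:
carry_out([
  {"travel": [0, 0, 2], "yaw": 0},
  {"travel": [0, 0, 2], "yaw": 0},
])

```text
time_s: 26.05
tcp_pos: [0.4183, 0.3274, 0.234]
ee_rot: [-0.0, 0.98, 0.201, 0.0]
wrist_force: [-0.5, -0.6, -0.1]
grip_width: 0.0483
grasp_force: 31.7
```

Call:
carry_out([
  {"travel": [0, 0, 0], "yaw": 0},
  {"travel": [0, 0, 0], "yaw": 0},
  {"travel": [0, 0, 0], "yaw": 0},
  {"travel": [0, 0, 0], "yaw": 0},
  {"travel": [0, 0, -30], "yaw": 0},
  {"travel": [0, 0, -80], "yaw": 0},
  {"travel": [0, 0, -130], "yaw": 0},
  {"travel": [0, 60, -150], "yaw": 0},
  {"travel": [0, 120, -150], "yaw": 0},
  {"travel": [0, 180, -150], "yaw": 0},
  {"travel": [0, 240, -150], "yaw": 0},
  {"travel": [0, 300, -150], "yaw": 0},
  {"travel": [0, 360, -150], "yaw": 0},
  {"travel": [0, 360, -150], "yaw": 0},
  {"travel": [0, 360, -150], "yaw": 0},
  {"travel": [0, 360, -150], "yaw": 0},
], claw=0.8)

```text
time_s: 28.05
tcp_pos: [0.5593, -0.0022, 0.3838]
ee_rot: [-0.0, 0.979, 0.202, 0.0]
wrist_force: [0.3, -0.6, 0.4]
grip_width: 0.0682
grasp_force: 0.0
```

```bash
python3 go.py 431 -385 160; python3 - <<'E'
from station import cams
from h import *
C={n:cams.capture(n) for n in('scene','top')}
for n in C:
    b=blob(C[n],[.431,-.385,.1],'red'); print(n,b[0],b[1],ray(C[n],b[0],.097)*1000)
a=C['scene']['frame'][110:290,270:450,::-1]; b=C['top']['frame'][140:290,190:400,::-1]
cv2.imwrite('pics/p7.png',np.hstack([cv2.resize(x,(400,380),interpolation=2) for x in(a,b)]))
E
```

```text
travel [-269.1  301.    68.6] psi 0.406 t 28.05 w 0.06819361517618237 F [ 0.3 -0.6  0.4] j7 [ 0.25  0.35 -0.43  1.76  0.17  1.06 -1.4 ]
scene [186.76681614 238.61883408] 89.0 [ 428.56135599 -382.39265948   97.        ]
top [465.98654709 238.52316891] 109.0 [ 432.35340164 -387.25568436   97.        ]
```

View pics/p7.png

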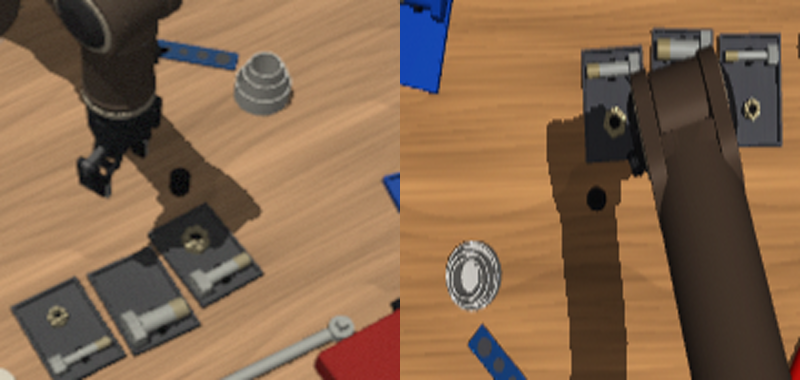

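The three cups are nested at about (266,82) in the left crop, both nuts are in their bays, and the stop is still latched. Now I'll go and reset the stop.

Call:
carry_out([
  {"travel": [-40, 45, 0], "yaw": 0},
  {"travel": [-80, 90, 0], "yaw": 0},
  {"travel": [-120, 135, 0], "yaw": 0},
  {"travel": [-160, 180, 0], "yaw": 0},
  {"travel": [-200, 225, 0], "yaw": 0},
  {"travel": [-240, 270, 0], "yaw": 0},
  {"travel": [-269, 301, 0], "yaw": 0},
  {"travel": [-269, 301, 35], "yaw": 0},
  {"travel": [-269, 301, 69], "yaw": 0},
  {"travel": [-269, 301, 69], "yaw": 0},
  {"travel": [-269, 301, 69], "yaw": 0},
])

```text
time_s: 29.52
tcp_pos: [0.4313, -0.386, 0.3159]
ee_rot: [0.0, 0.98, 0.201, 0.0]
wrist_force: [0.5, 0.2, -0.7]
grip_width: 0.0685
grasp_force: 0.0
```

```bash
python3 go.py 430.5 -385 100
```

```text
travel [-0.5 -1.5 60.9] psi 0.405 t 29.52 w 0.06848286381823644 F [ 0.5  0.2 -0.7] j7 [ 0.84  0.44 -0.25  1.79  0.13  0.92 -0.64]
```

Call:
carry_out([
  {"travel": [0, -1, 35], "yaw": 0},
  {"travel": [0, -1, 55], "yaw": 0},
  {"travel": [0, -1, 60], "yaw": 0},
  {"travel": [0, -1, 60], "yaw": 0},
])

```text
time_s: 30.02
tcp_pos: [0.4308, -0.3856, 0.2559]
ee_rot: [0.001, 0.98, 0.201, 0.001]
wrist_force: [0.6, -0.2, 0.7]
grip_width: 0.0682
grasp_force: 0.0
```

Call:
carry_out([
  {"travel": [0, 0, 0], "yaw": 0},
  {"travel": [0, 0, 0], "yaw": 0},
  {"travel": [0, 0, 0], "yaw": 0},
  {"travel": [0, 0, 0], "yaw": 0},
  {"travel": [0, 0, 0], "yaw": 0},
], claw=0, squeeze=30)

```text
time_s: 30.65
tcp_pos: [0.4305, -0.3857, 0.255]
ee_rot: [0.001, 0.98, 0.2, 0.0]
wrist_force: [1.5, -1.8, 1.8]
grip_width: 0.0389
grasp_force: 30.3
```

Call:
carry_out([
  {"travel": [0, 0, 0], "yaw": 0.12},
  {"travel": [0, 0, 0], "yaw": 0.24},
  {"travel": [0, 0, 0], "yaw": 0.36},
  {"travel": [0, 0, 0], "yaw": 0.48},
  {"travel": [0, 0, 0], "yaw": 0.6},
  {"travel": [0, 0, 0], "yaw": 0.72},
  {"travel": [0, 0, 0], "yaw": 0.84},
  {"travel": [0, 0, 0], "yaw": 0.96},
  {"travel": [0, 0, 0], "yaw": 0.98},
  {"travel": [0, 0, 0], "yaw": 0.98},
])

```text
time_s: 31.9
tcp_pos: [0.4306, -0.385, 0.2547]
ee_rot: [-0.0, 0.959, -0.283, 0.0]
wrist_force: [3.0, 0.5, 1.6]
grip_width: 0.0389
grasp_force: 30.3
```

Call:
carry_out([
  {"travel": [0, 0, 0], "yaw": 0},
  {"travel": [0, 0, 0], "yaw": 0},
  {"travel": [0, 0, 0], "yaw": 0},
  {"travel": [0, 0, 0], "yaw": 0},
  {"travel": [0, 0, -15], "yaw": 0},
  {"travel": [0, 0, -60], "yaw": 0},
  {"travel": [0, 0, -120], "yaw": 0},
  {"travel": [-60, 0, -130], "yaw": 0},
  {"travel": [-120, 0, -130], "yaw": 0},
  {"travel": [-120, 0, -130], "yaw": 0},
  {"travel": [-120, 0, -130], "yaw": 0},
], claw=0.9)

```text
time_s: 33.28
tcp_pos: [0.33, -0.3203, 0.3861]
ee_rot: [0.001, 0.959, -0.284, 0.001]
wrist_force: [0.9, -0.2, -0.4]
grip_width: 0.0767
grasp_force: 0.0
```

```bash
python3 go.py 430.5 -385 100; python3 - <<'E'
from station import cams
from h import *
C={n:cams.capture(n) for n in('scene','top')}
for n in C:
    b=blob(C[n],[.431,-.385,.1],'red'); print(n,None if b is None else (b[0],b[1]))
cv2.imwrite('pics/p8.png',cv2.resize(np.hstack([C['scene']['frame'][100:320,90:490,::-1]]),(800,440),interpolation=2))
E
```

```text
travel [118.7  -0.6 131.4] psi -0.576 t 33.27 w 0.07672298549490104 F [ 0.9 -0.2 -0.4] j7 [ 0.66  0.15  0.01  2.01 -0.    0.99 -1.48]
scene (array([186.36011905, 237.49702381]), 107.0)
top (array([466.69321534, 238.56342183]), 110.5)
```

View pics/p8.png

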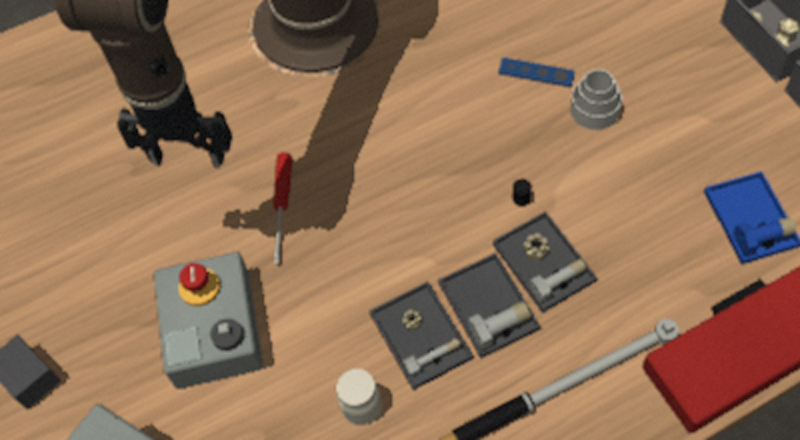

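The stop head is back up: its centroid and area match the first picture. The nuts and the cup nest are in place, so I'm handing in.

```bash
python3 -c "
from station import order
print(order.hand_in())"
```

```text
the job is handed in; nothing more can be done
None
```

The job is handed in: I latched the stop first, laid both loose nuts (small and medium) in their bays, nested cups a, b and c, and then reset the stop, which the last pictures show fully up; I got no verdict back.

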